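# Pack the caddy for the sticking door

## Robot

A 6-joint arm with a two-finger parallel gripper is mounted at the origin on a cart in front of the work surface, level with it; the furniture and walls round the work are solid. World frame = base frame: x ahead of the robot, y to its left, z up, the work surface at z = 0. Lengths are in m, angles in rad, forces in N, time in s.
With the tool pointing down it reaches from about 0.425 to 0.95 m from the base axis. Payload 14.7 kg.
Tool frame: the origin (TCP) lies at the very end of the fingers, on their centre line; the grasp point (between the pads) lies 19 mm behind it (ctrl.tcp_to_grasp is the distance from the TCP to the grasp point, in m); z points along the fingers, y is the line along which they close (so a half turn about z gives the same grasp; the last joint's range is limited). The gripper opens to 85 mm and grips with 20 to 120 N. Pads are 22 mm wide; open, the fingers measure 114 mm over their backs; the gripper's body (76 mm by 85 mm) begins 54 mm behind the grasp point. The pads swing forward as they close: fully open they stand 13 mm farther back than shut.
Start: joints at [-1.27, 0.48, 1.596, -0, 1.065, -0.047], TCP at [0.222, -0.611, 0.231] pointing down, gripper open.
Joint ranges: [-2.75, 2.75], [-0.82, 2.05], [0.23, 2.67], [-1.56, 4.7], [0.09, 2.69], [-2.92, 2.92]. Speed limits (rad/s): [1.89, 1.89, 2.39, 3.01, 3.01, 3.01].

## Interface

Orientations are given as a 3x3 rotation matrix whose columns are the frame's x, y, z axes.
In Python, from bench import ctrl gives the robot as it stands.
- The arm moves only by the tool jog_arm, never from a script. Its argument "increments" is text: rows parted by semicolons, each of 5 numbers parted by spaces: the closure, from 0 (fully open) to 1 (shut), then the shift along the tool's x, y, z in m, then the turn about the tool's z in rad. In form: grip tx ty tz twist; .... A call has 1 to 8 rows; each row shifts and turns the commanded pose from where the row before left it, along the tool's axes as they then stand; what a row does not reach is not made up. A row lasts 1/8 s, in which the tool goes at most 62.5 mm and 10.7 degrees, less where a joint would pass 70% of its speed; a pose out of reach is approached as far as the arm can. A call is refused whole if a number of a shift passes 0.0625 or a number of a turn 0.188, either way. A call with a gripper value outside its range is refused whole. The fingers move at their own pace and stop on an object; "newtons" is the grip in N (left out, the last holds). Time passes only in rows, so rows that do not move let the fingers close. It gives the time, the measured TCP pose, the force, the opening and the grip force at its end, in the units of the state.
- ctrl.state(): the state, without advancing time (a new reading comes with each control period).
- ctrl.camera(name): name is "scene" or "side" or "wrist"; returns the picture (400x640x3 uint8, red, green, blue); there is no depth.
- ctrl.calibration(name): a dict with "intrinsics" (3x3 intrinsics, pixels), "xyz" and "attitude" of the camera in the world. Camera axes: x right, y down, z forward; pixel columns grow to the right and rows downward; lengths in m; the calibration is good to about 2 mm. A picture is of the moment at which its call begins: read the wrist's pose just before it. calibration takes no time and is no camera call; for the wrist camera it gives the pose at the moment of the call.
- ctrl.hand_in(): hands the job in; it is judged then, once.
The state is a dict: "t": time; "qpos": joint angles; "joint_vel": joint speeds; "joint_efforts": joint torques, N m; "tcp_pos": TCP position; "orientation": TCP orientation; "force": force on the tool from outside, world axes, zero at the start; "ft_torque": the same for the moment, N m; "finger_gap": finger opening in m; "finger_force": force on a finger pad.
Only numpy, scipy, OpenCV 4.12 (cv2) and the standard library are available. Lean on these libraries where they do the work, as an engineer would, in place of code of your own. Each camera call takes 0.05 s, during which the arm holds its last target. There are 200 camera calls.

## Task

I am off to ease a sticking door, so please pack the caddy on the bench: put the yellow tape measure in its blue tray, the long square-section wood offcut in its green tray and the black sanding block in its red tray, each sitting flat on the tray's floor, the same way up as it is now. Leave the short wide offcut, the thin flat offcut and the box of screws where they are.

Things in the scene. Friction and masses are not known exactly. Their poses are not given: they have to be found in the camera images.
- tape_measure: Yellow and black spring tape measure standing upright on its edge: body 34 mm wide (own x), 72 mm long (own y, from -23 to +49 mm), 64 mm high; its flat sides face x. A short thin hook end of the blade sticks out to y = -49 mm, low down. Origin: underside, below the middle of the whole length (13 mm in -y from the middle of the body). 0.31 kg (0.7 to 1.4 times that). Goes in the blue tray
- square_offcut: Light softwood offcut of square section: 38 mm (own x) x 120 mm (own y) x 38 mm high. Origin: centre of its underside. About 0.08 kg. Goes in the green tray
- sanding_block: Black rubber sanding block with a tan abrasive sole, lying sole down: 64 mm (own x; the black upper part 60 mm) x 112 mm (own y) x 36 mm high. Origin: centre of its underside. About 0.11 kg. Goes in the red tray
- wide_offcut: Look-alike, stays where it is: a shorter and wider wood offcut, 64 mm (own x) x 89 mm (own y) x 38 mm high. Loose. Origin: centre of its underside
- flat_offcut: Look-alike, stays where it is: a longer, flat wood offcut, 40 mm (own x) x 150 mm (own y) x only 19 mm high. Loose. Origin: centre of its underside
- screw_box: Stays where it is: a blue card box with a white and orange top, 65 mm (own x) x 90 mm (own y) x 43 mm high. Loose. Origin: centre of its underside
- blue_tray: Blue plastic lift-out tray, open on top, 148 x 98 mm, 19 mm high, walls and floor 4 mm: inside 140 x 90 mm, 15 mm deep. Origin: centre of its underside, 4 mm above the bench (inner floor 8 mm, rim 23 mm above the bench). Own x along the 148 mm side, y along the 98 mm side, z up. Fixed in the caddy
- green_tray: Green plastic lift-out tray, open on top, 148 x 98 mm, 19 mm high, walls and floor 4 mm: inside 140 x 90 mm, 15 mm deep. Origin: centre of its underside, 4 mm above the bench (inner floor 8 mm, rim 23 mm above the bench). Own x along the 148 mm side, y along the 98 mm side, z up. Fixed in the caddy
- red_tray: Red plastic lift-out tray, open on top, 148 x 98 mm, 19 mm high, walls and floor 4 mm: inside 140 x 90 mm, 15 mm deep. Origin: centre of its underside, 4 mm above the bench (inner floor 8 mm, rim 23 mm above the bench). Own x along the 148 mm side, y along the 98 mm side, z up. Fixed in the caddy
- caddy: Low grey plastic carrying tray, fixed on the bench, 160 mm (own x) x 344 mm (own y), rim 18 mm high, with a low steel grip bar at each end reaching 22 mm past the rim. It holds the three coloured trays in a row along its y, 110 mm from centre to centre, long sides parallel, colours in any order. Origin: centre of its underside
Things that resemble listed ones, but are neither listed nor needed, are in the scene too. Leave any pink look-alike of the sanding_block alone.

How it is judged:
By the outcome, as a careful person would: the job done as asked, in the order asked, and still so for the second after the job is handed in, with the robot touching nothing.
It also fails if it takes over 74 s, if anything falls off the work surface, if the arm or the gripper's body presses on something with over 40 N, if the wrist force passes 120 N, or if a joint passes its speed limit or range.

## Working session

There is one attempt and no reset: what is moved stays moved. The work goes in short steps, Python scripts to look and compute and a tool call to move; the robot and the scene stay as the last step left them, time stands still between calls to the robot, and variables do not carry over. Pictures are saved under pics/ and viewed, at most 14 in all, crops included, and the job is handed in when it is done.

Besides the shell and the picture viewer there is one more tool, called after "Call:" as name(argument=value, ...), one argument or row to a line, values as JSON. jog_arm: Moves the arm, as the interface text tells. Its arguments: {"type":"object","properties":{"increments":{"type":"string"},"newtons":{"type":"number"}},"required":["increments"]}

```bash
mkdir -p pics; ls
cat > h.py <<'E'
import numpy as np, cv2
from bench import ctrl
def snap(name,fn):
    c=ctrl.calibration(name); im=ctrl.camera(name)
    cv2.imwrite('pics/'+fn+'.png',im[:,:,::-1])
    np.savez('pics/'+fn+'.npz',im=im,K=c['intrinsics'],t=c['xyz'],R=c['attitude'])
def load(fn): return np.load('pics/'+fn+'.npz')
def ray(d,p):
    v=np.array(d['R'])@np.linalg.inv(d['K'])@np.array([p[0],p[1],1.]); return np.array(d['t']),v
def onz(d,p,z):
    o,v=ray(d,p); return o+v*(z-o[2])/v[2]
def proj(d,P):
    q=np.array(d['K'])@np.array(d['R']).T@(np.array(P)-d['t']); return q[:2]/q[2]
def tri(d1,p1,d2,p2):
    o1,v1=ray(d1,p1);o2,v2=ray(d2,p2)
    A=np.stack([v1,-v2],1); s=np.linalg.lstsq(A,o2-o1,rcond=None)[0]
    a,b=o1+s[0]*v1,o2+s[1]*v2
    return (a+b)/2,np.linalg.norm(a-b)
E
python3 - <<'E'
from h import *
for n in('scene','side','wrist'): snap(n,n+'0')
a=load('scene0');print(a['t'],a['R'])
a=load('side0');print(a['t'],a['R'])
a=load('wrist0');print(a['t'],a['R']);s=ctrl.state();print(s['t'],s['tcp_pos'],s['orientation'])
E
```

```text
pics
[-0.45521146 -1.06583127  0.71523305] [[ 0.74144884 -0.3010899   0.59966531]
 [-0.67051426 -0.29812618  0.67936102]
 [-0.02577281 -0.90579559 -0.42293039]]
[0.35287277 0.75841908 0.53937074] [[-0.98271218 -0.11364256  0.14615791]
 [-0.18429318  0.52503656 -0.83088666]
 [ 0.01768584 -0.84345835 -0.53690337]]
[ 0.29777322 -0.58267881  0.37321048] [[ 3.39341480e-01 -8.93392486e-01 -2.94443928e-01]
 [-9.40663022e-01 -3.22508864e-01 -1.05551461e-01]
 [-6.61894487e-04  3.12790504e-01 -9.49821911e-01]]
0.15 [ 0.22147605 -0.61077079  0.23080594] [[ 9.40122609e-01  3.40836334e-01 -2.71246482e-04]
 [ 3.40836438e-01 -9.40122182e-01  8.97462873e-04]
 [ 5.08831209e-05 -9.36175822e-04 -9.99999560e-01]]
```

View pics/scene0.png

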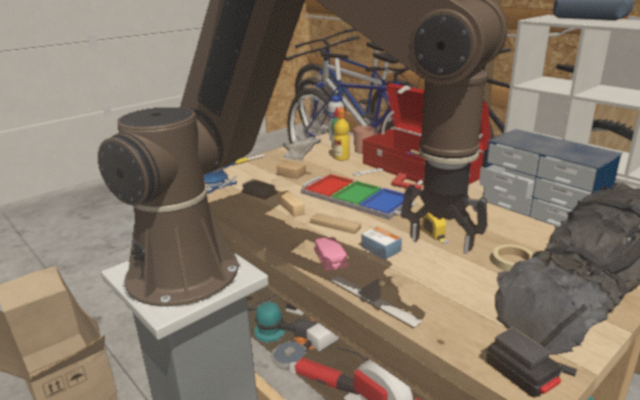

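View pics/side0.png

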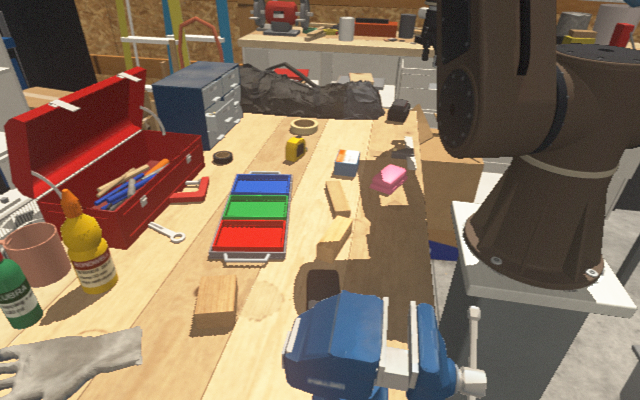

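View pics/wrist0.png

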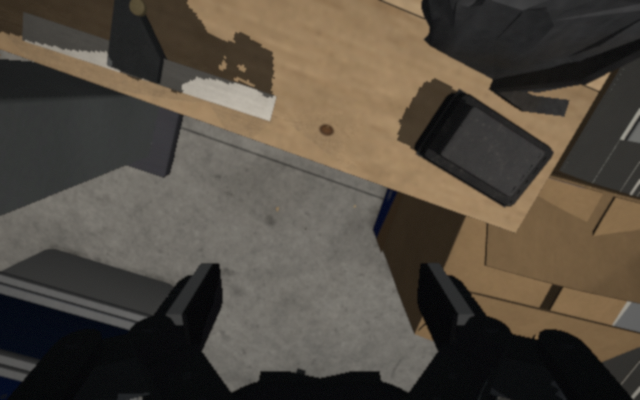

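The pictures show:
- **Tape**: scene (435,225), side (295,148).
- **Square offcut**: scene (292,203), side (335,235). It could be confused with the flat offcut, scene (335,222), side (338,198), or the wide offcut, scene (291,170), side (215,300).
- **Sanding block**: scene (259,188), side (322,290). It could be confused with the pink one, scene (330,252), or the black thing at scene (525,362).
- **Trays**: in side, blue (262,185), green (256,208), red (250,238).

Next I triangulate these and take a close crop.

Run:
```python
from h import *
a=load('scene0');b=load('side0')
for n,p,q in [('tape',(435,225),(295,148)),('sq',(292,203),(335,235)),('flat',(335,222),(338,198)),('wide',(291,170),(215,300)),('sand',(259,188),(322,285)),('pink',(330,252),(388,180)),('blk',(525,362),(399,110)),('blue',(383,203),(262,186)),('green',(358,195),(256,209)),('red',(326,188),(250,239)),('box',(381,242),(347,162))]:
    P,e=tri(a,p,b,q);print(n,P.round(3),round(e,4))
s=b['im'][:,:,::-1]
c1=cv2.resize(s[130:330,180:420],(720,600),interpolation=cv2.INTER_CUBIC)
cv2.imwrite('pics/crop1.png',c1)
```

```text
tape [ 0.611 -0.325  0.029] 0.0008
sq [0.425 0.084 0.022] 0.0001
flat [ 0.444 -0.091  0.012] 0.0052
wide [0.607 0.312 0.018] 0.0039
sand [0.422 0.248 0.027] 0.0105
pink [ 0.318 -0.207  0.015] 0.0015
blk [ 0.292 -0.765  0.03 ] 0.0031
blue [ 0.648 -0.101  0.011] 0.0057
green [ 0.635 -0.     0.008] 0.0015
red [0.606 0.121 0.007] 0.0067
box [ 0.441 -0.276  0.023] 0.0008
```

View pics/crop1.png

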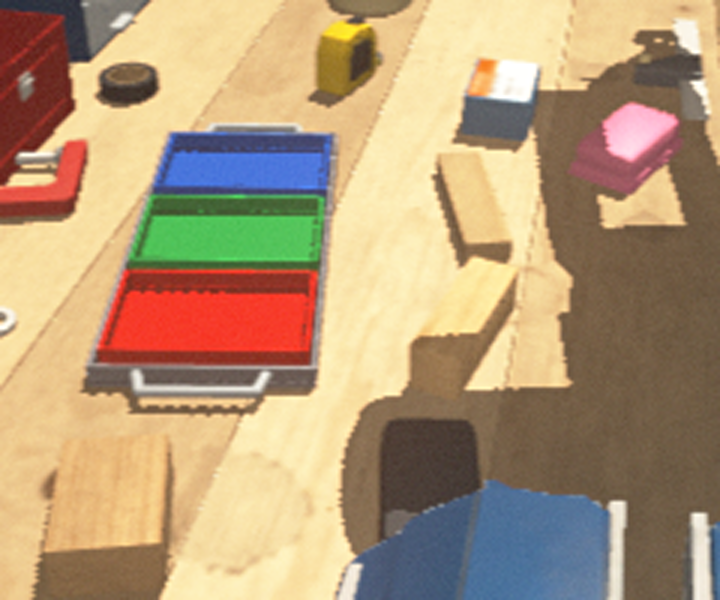

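The crop confirms the choice: tape at crop (347,58), square-section offcut at (463,315), black block at (432,470), partly behind the vise. The heights are plausible and everything is within reach. Moving over the tape now.

Call:
jog_arm(
  increments="0 0.05 -0.018 0 0; 0 0.05 -0.018 0 0; 0 0.05 -0.018 0 0; 0 0.05 -0.018 0 0; 0 0.05 -0.018 0 0; 0 0.05 -0.018 0 0; 0 0.05 -0.018 0 0; 0 0.05 -0.018 0 0",
  newtons=40,
)

```text
t: 1.15
tcp_pos: [0.5496, -0.338, 0.2312]
orientation: [[0.94, 0.341, -0.0], [0.341, -0.94, 0.0], [-0.0, -0.0, -1.0]]
force: [0.2, -1.7, -0.1]
finger_gap: 0.0852
finger_force: 0.0
```

```bash
cat >> h.py <<'E'
def where(x,y,z,yaw=None):
    "tool-axis shift to a world TCP target; yaw = wanted direction of tool x"
    s=ctrl.state();R=np.array(s['orientation']);d=R.T@(np.array([x,y,z])-s['tcp_pos'])
    cy=np.arctan2(R[1,0],R[0,0]);print('t',round(s['t'],2),'tcp',np.round(s['tcp_pos'],4),'yaw',round(cy,4),'q6',np.round(s['qpos'],2),'gap',round(s['finger_gap'],4),'shift',d.round(4))
    if yaw is not None: print('twist(tool z)',round(-(((yaw-cy)+np.pi/2)%np.pi-np.pi/2),4))
E
python3 - <<'E'
from h import *
where(.611,-.325,.1)
snap('wrist','wrist1')
E
```

```text
t 1.15 tcp [ 0.5496 -0.338   0.2312] yaw 0.3478 q6 [-0.6   0.47  1.61 -0.    1.06  0.62] gap 0.0852 shift [0.0621 0.0087 0.1312]
```

View pics/wrist1.png

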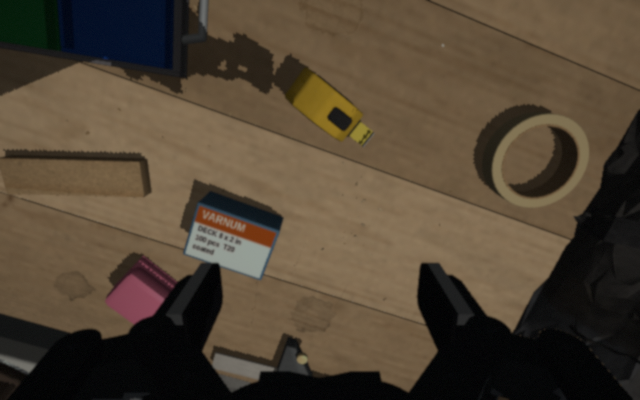

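Wrist view 1: tape body around (327,105), with its hook pointing to (362,133). The blue tray is partly in view at the top left. One shift will give a second view of both.

Call:
jog_arm(
  increments="0 0.035 -0.04 0 0; 0 0.035 -0.04 0 0; 0 0 0 0 0",
)

```text
t: 1.58
tcp_pos: [0.588, -0.237, 0.2311]
orientation: [[0.939, 0.344, -0.0], [0.344, -0.939, 0.001], [0.0, -0.001, -1.0]]
force: [0.1, -0.4, -0.5]
finger_gap: 0.0851
finger_force: 0.0
```

```bash
cat >> h.py <<'E'
def mask(im,h0,h1,s0=110,v0=50):
    h=cv2.cvtColor(im,cv2.COLOR_RGB2HSV); return cv2.inRange(h,(h0,s0,v0),(h1,255,255))
def big(m,lo=300):
    c=[k for k in cv2.findContours(m,cv2.RETR_EXTERNAL,cv2.CHAIN_APPROX_NONE)[0] if cv2.contourArea(k)>lo]
    return sorted(c,key=cv2.contourArea,reverse=True)
E
python3 - <<'E'
from h import *
where(.611,-.325,.1)
snap('wrist','wrist2')
for f in('wrist1','wrist2'):
    d=load(f);im=d['im']
    for n,a,b,s in(('yel',21,32,150),('blu',100,125,150),('grn',40,85,100)):
        for c in big(mask(im,a,b,s,40),150)[:2]:
            r=cv2.minAreaRect(c);print(f,n,cv2.contourArea(c),np.round(r[0]),np.round(r[1]),r[2],cv2.approxPolyDP(c,4,True)[:,0].tolist())
a=cv2.imread('pics/wrist2.png');cv2.imwrite('pics/crop2.png',a)
E
```

```text
t 1.57 tcp [ 0.588  -0.237   0.2311] yaw 0.3514 q6 [-0.43  0.46  1.63  0.    1.05  0.79] gap 0.0851 shift [-0.0087  0.0907  0.131 ]
wrist1 yel 3037.5 [329. 110.] [93. 39.] 39.47246170043945 [[304, 68], [286, 97], [342, 140], [349, 133], [362, 143], [371, 132], [358, 122], [361, 112]]
wrist1 blu 740.0 [141.  36.] [58. 44.] 83.8844985961914 [[159, 5], [150, 13], [156, 15], [154, 24], [149, 22], [156, 34], [149, 28], [150, 38], [142, 32], [149, 44], [135, 35], [140, 42], [135, 44], [126, 34], [131, 42], [125, 46], [127, 40], [119, 38], [125, 41], [124, 54], [149, 58], [153, 64], [153, 59], [162, 61]]
wrist2 yel 2334.0 [402. 176.] [80. 37.] 39.55966567993164 [[382, 139], [365, 160], [370, 170], [416, 209], [424, 204], [413, 192], [423, 185], [436, 196], [430, 204], [438, 196], [439, 184]]
wrist2 blu 12820.0 [213.  68.] [109. 141.] 2.045408248901367 [[161, 0], [159, 125], [255, 140], [270, 0], [172, 0], [165, 93]]
wrist2 grn 4515.5 [104.  85.] [109.  65.] 8.972625732421875 [[47, 96], [50, 109], [153, 122], [153, 84], [130, 79], [111, 53], [62, 81]]
```

View pics/wrist2.png

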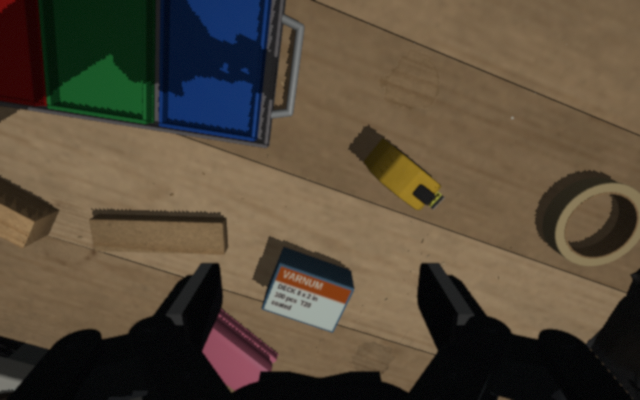

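Wrist view 2: tape body from (372,150) to (430,200) with the hook at (437,200). Blue tray corner is at (258,143), its front edge running (160,125)–(258,142). Green tray spans u=45–155, red is further left.

Run:
```python
from h import *
a,b=load('wrist1'),load('wrist2')
print(a['K'])
for n,p,q in(('rearR',(304,68),(382,139)),('rearL',(286,97),(365,160)),('frontL',(342,140),(416,209)),('frontR',(361,112),(439,184)),('hookR',(371,132),(438,197))):
    P,e=tri(a,p,b,q);print(n,P.round(4),round(e,4))
    print([np.round(onz(d,x,.064)[:2],4).tolist() for d,x in((a,p),(b,q))], [np.round(onz(d,x,.0)[:2],4).tolist() for d,x in((a,p),(b,q))])
# tray rim corner
print('blue corner',tri(a,(183,77),b,(269,145)), onz(b,(262,141),.023),onz(b,(159,125),.023),onz(b,(50,109),.023))
```

```text
[[340.35508153   0.         319.51124578]
 [  0.         340.35508153 198.41869542]
 [  0.           0.           1.        ]]
rearR [ 0.637  -0.2894  0.0089] 0.0002
[[0.6354, -0.2925], [0.641, -0.2772]] [[0.6373, -0.2889], [0.6362, -0.2913]]
rearL [ 0.6064 -0.2814  0.0032] 0.0048
[[0.6077, -0.2854], [0.6179, -0.2701]] [[0.6039, -0.2804], [0.6083, -0.2828]]
frontL [ 0.5844 -0.3477  0.0337] 0.003
[[0.5894, -0.3448], [0.5903, -0.3348]] [[0.5818, -0.352], [0.575, -0.3609]]
frontR [ 0.6174 -0.3549  0.0405] 0.0003
[[0.6181, -0.3517], [0.6205, -0.3445]] [[0.6165, -0.3604], [0.6115, -0.3726]]
hookR [ 0.5994 -0.3771  0.0043] 0.0033
[[0.6049, -0.3668], [0.6086, -0.3493]] [[0.6006, -0.3785], [0.597, -0.3784]]
blue corner (array([ 0.58849421, -0.17770798,  0.00895412]), np.float64(0.0019354902334819525)) [ 0.59377349 -0.17123448  0.023     ] [ 0.57349596 -0.0685053   0.023     ] [0.55173713 0.03695392 0.023     ]
```

Call:
jog_arm(
  increments="0 -0.003 0.043 0 0; 0 -0.003 0.043 0 0; 0 0 0 0.02 -0.184; 0 0 0 0.02 -0.184; 0 0 0 0.02 -0.184; 0 0 0 0.02 -0.184; 0 0 0 0.02 -0.184; 0 0 0 0 0",
)

```text
t: 2.62
tcp_pos: [0.6092, -0.3238, 0.1297]
orientation: [[0.3, 0.954, -0.003], [0.954, -0.3, 0.001], [0.0, -0.003, -1.0]]
force: [0.3, 0.8, -0.9]
finger_gap: 0.0854
finger_force: 0.0
```

Run:
```python
from h import *
where(.6115,-.3195,.025,1.275)
snap('wrist','wrist3')
d=load('wrist3')
for c in big(mask(d['im'],21,32,150,40),150)[:2]: print(cv2.minAreaRect(c))
```

```text
t 2.62 tcp [ 0.6092 -0.3238  0.1297] yaw 1.2659 q6 [-0.53  0.64  1.58 -0.    0.92 -0.23] gap 0.0854 shift [0.0047 0.0012 0.1047]
twist(tool z) -0.0091
((320.5, 192.5), (103.0, 51.0), 90.0)
```

View pics/wrist3.png

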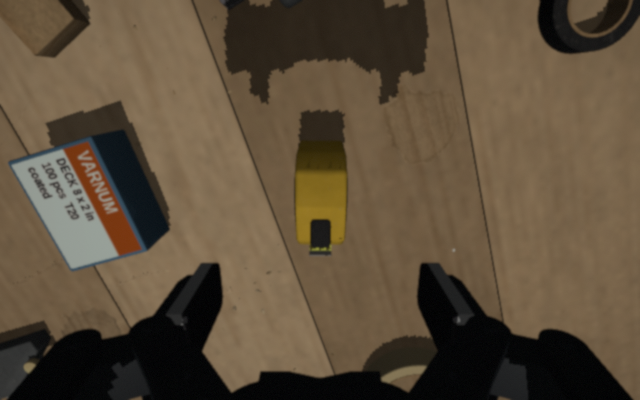

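The tape is aligned upright and centred at column 320, between the fingers. Descending to grip.

Call:
jog_arm(
  increments="0 0.003 0.001 0.03 0; 0 0.002 0 0.03 0; 0 0 0 0.03 0; 0 0 0 0.014 0; 1 0 0 0 0; 1 0 0 0 0; 1 0 0 0 0; 1 0 0 0 0",
  newtons=50,
)

```text
t: 3.68
tcp_pos: [0.6136, -0.319, 0.0286]
orientation: [[0.299, 0.954, 0.001], [0.954, -0.299, -0.001], [-0.0, 0.001, -1.0]]
force: [-2.5, 0.1, 6.5]
finger_gap: 0.0333
finger_force: 54.5
```

Run:
```python
from h import *
where(.611,-.32,.13)
```

```text
t 3.67 tcp [ 0.6136 -0.319   0.0286] yaw 1.2676 q6 [-0.52  0.76  1.63 -0.    0.74 -0.22] gap 0.0333 shift [-0.0018 -0.0021 -0.1014]
```

Call:
jog_arm(
  increments="1 0 0 -0.05 0; 1 0 0 -0.055 0; 1 0 0 -0.055 0; 1 0.0487 -0.0245 0 0; 1 0.0487 -0.0245 0 0; 1 0.0487 -0.0245 0 0; 1 0.0487 -0.0245 0 0; 1 0.0487 -0.0245 0 0",
)

```text
t: 4.68
tcp_pos: [0.5684, -0.0481, 0.1878]
orientation: [[0.299, 0.954, 0.001], [0.954, -0.299, -0.0], [0.0, 0.001, -1.0]]
force: [0.8, 1.0, -4.3]
finger_gap: 0.0335
finger_force: 53.4
```

Call:
jog_arm(
  increments="1 0 0 0 0.179; 1 0 0 0 0.179; 1 0 0 0 0.179; 1 0 0 0 0.179; 1 0 0 0 0.179; 1 0 0 0 0.179; 1 0 0 0 0",
)

```text
t: 5.55
tcp_pos: [0.5689, -0.0497, 0.1877]
orientation: [[0.981, 0.193, 0.0], [0.193, -0.981, -0.0], [0.0, 0.0, -1.0]]
force: [0.0, 0.4, -4.3]
finger_gap: 0.0333
finger_force: 53.5
```

Run:
```python
from h import *
where(.64,-.1,.13,.194)
snap('wrist','wrist4')
```

```text
t 5.55 tcp [ 0.5689 -0.0497  0.1877] yaw 0.1945 q6 [-0.14  0.42  1.83 -0.    0.9   1.24] gap 0.0333 shift [0.06   0.0631 0.0577]
twist(tool z) 0.0005
```

View pics/wrist4.png

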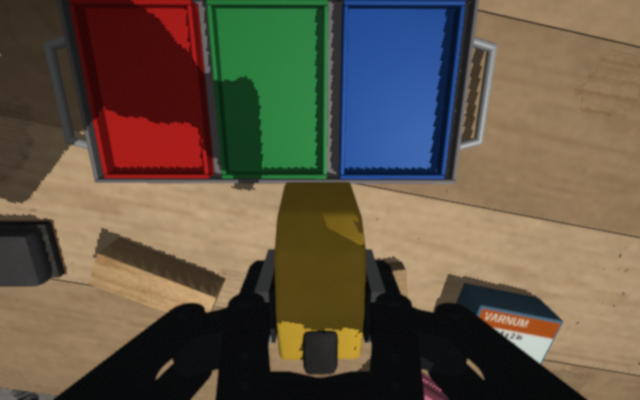

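Wrist view 4: trays left to right are red (75–212), green (208–328) and blue (340–465). Their near rim is at row ~180 and level, so the yaw matches. Square offcut is at (160,275), black block at (25,252).

Run:
```python
from h import *
b,d=load('wrist2'),load('wrist4')
for n,a,e,s in(('blu',100,125,120),('grn',40,85,80),('red',0,8,150)):
  for f,dd in(('w4',d),('w2',b)):
    m=mask(dd['im'],a,e,s,35)
    c=big(m)[0]; h=cv2.approxPolyDP(cv2.convexHull(c),4,True)[:,0]
    print(n,f,[(p.tolist(),np.round(onz(dd,p,.023)[:2],4).tolist()) for p in h])
```

```text
blu w4 [([465, 0], [0.7349, -0.1349]), ([444, 178], [0.5911, -0.1629]), ([340, 178], [0.5726, -0.0678]), ([343, 1], [0.7156, -0.0395])]
blu w2 [([270, 0], [0.7188, -0.1406]), ([256, 139], [0.5936, -0.1649]), ([159, 126], [0.5725, -0.0687]), ([160, 0], [0.6845, -0.0465])]
grn w4 [([328, 0], [0.714, -0.0276]), ([327, 177], [0.5712, -0.0557]), ([222, 178], [0.5515, 0.0401]), ([205, 0], [0.6952, 0.0686])]
grn w2 [([143, 2], [0.6776, -0.0323]), ([154, 122], [0.5747, -0.0632]), ([47, 108], [0.5517, 0.0399]), ([59, 58], [0.603, 0.0341]), ([79, 27], [0.6367, 0.0197]), ([125, 0], [0.6736, -0.0166])]
red w4 [([191, 0], [0.693, 0.0795]), ([197, 5], [0.6904, 0.0745]), ([213, 174], [0.5538, 0.0487]), ([104, 177], [0.5315, 0.1479]), ([69, 0], [0.6744, 0.1749])]
red w2 [([0, 0], [0.6346, 0.0903]), ([24, 2], [0.6404, 0.0696]), ([46, 105], [0.5543, 0.0411]), ([0, 100], [0.5436, 0.0844])]
```

Run:
```python
from h import *
b,d=load('wrist2'),load('wrist4')
for p,q in(((256,139),(444,178)),((159,126),(340,178)),((47,108),(222,178)),((46,105),(213,174))): print(tri(b,p,d,q))
where(.667,-.099,.06,.194)
```

```text
(array([ 0.59165119, -0.16438959,  0.01925105]), np.float64(0.002387289832621717))
(array([ 0.57209613, -0.06801156,  0.02124599]), np.float64(8.801410992372156e-05))
(array([0.55149429, 0.04015224, 0.02262886]), np.float64(0.00016745585884590065))
(array([0.54881515, 0.05313174, 0.0061989 ]), np.float64(0.00045922807056688285))
t 5.6 tcp [ 0.5689 -0.0497  0.1876] yaw 0.1978 q6 [-0.14  0.42  1.83 -0.    0.9   1.23] gap 0.0334 shift [0.0865 0.0676 0.1277]
twist(tool z) 0.0038
```

Call:
jog_arm(
  increments="1 0.043 0.034 0 0; 1 0.043 0.034 0 0.003; 1 0 0 0.04 0; 1 0 0 0.045 0; 1 0 0 0.042 0; 1 0 0 0.015 0; 1 0 0 0.005 0; 1 0 0 0 0",
)

```text
t: 6.6
tcp_pos: [0.6672, -0.1001, 0.0415]
orientation: [[0.982, 0.191, 0.002], [0.191, -0.982, -0.0], [0.001, 0.001, -1.0]]
force: [0.4, -0.3, -3.7]
finger_gap: 0.0334
finger_force: 53.5
```

Run:
```python
from h import *
where(.667,-.099,.036,.194);print(ctrl.state()['force'])
snap('side','side5')
s=cv2.imread('pics/side5.png');cv2.imwrite('pics/crop5.png',cv2.resize(s[130:280,190:390],(800,600),interpolation=cv2.INTER_CUBIC))
```

```text
t 6.6 tcp [ 0.6672 -0.1001  0.0415] yaw 0.1917 q6 [-0.19  0.73  1.67 -0.    0.74  1.19] gap 0.0334 shift [-0.     -0.0011  0.0055]
twist(tool z) -0.0023
[ 0.43155794 -0.33356448 -3.66257563]
```

View pics/crop5.png

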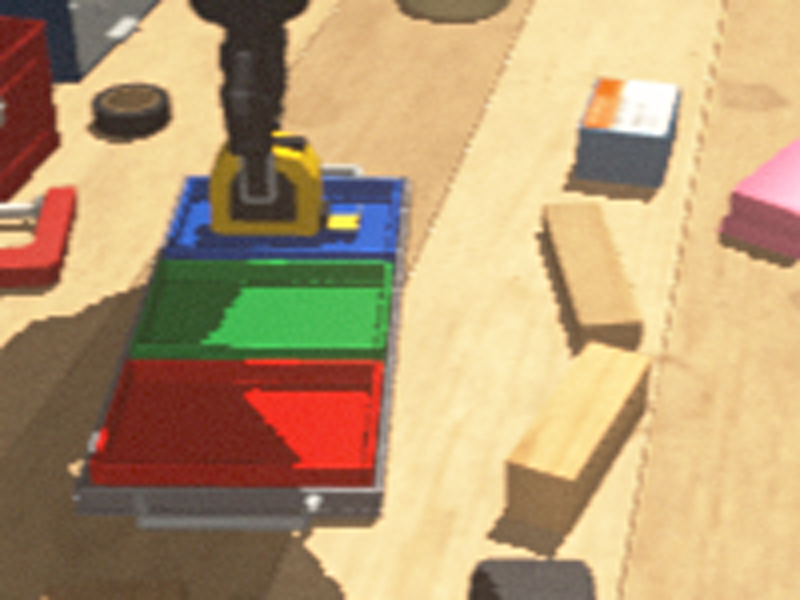

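Side crop: tape at (268,190), upright and inside the blue tray, hook at (345,222) towards the robot and clear of the walls. I'll lower the last few mm and release.

Call:
jog_arm(
  increments="1 0 0 0.003 0; 1 0 0 0.002 0; 1 0 0 0.001 0; 1 0 0 0 0",
)

```text
t: 7.15
tcp_pos: [0.667, -0.0997, 0.0363]
orientation: [[0.982, 0.19, 0.002], [0.19, -0.982, -0.0], [0.002, 0.0, -1.0]]
force: [-5.9, 4.6, 20.8]
finger_gap: 0.0334
finger_force: 54.5
```

Call:
jog_arm(
  increments="0.4 0 0 -0.001 0; 0.4 0 0 0 0; 0.4 0 0 0 0; 0.4 0 0 -0.03 0; 0.4 0 0 -0.05 0; 0.4 0 0 -0.055 0; 0 0 0 -0.03 0; 0 0 0 0 0",
)

```text
t: 8.15
tcp_pos: [0.6679, -0.1002, 0.2031]
orientation: [[0.982, 0.19, 0.004], [0.19, -0.982, -0.001], [0.004, 0.002, -1.0]]
force: [0.0, -0.5, -1.2]
finger_gap: 0.0845
finger_force: 0.0
```

Run:
```python
from h import *
where(.42,.05,.2,.194)
```

```text
t 8.15 tcp [ 0.6679 -0.1002  0.2031] yaw 0.1908 q6 [-0.19  0.54  1.57 -0.    1.03  1.19] gap 0.0845 shift [-0.2149 -0.1945  0.0019]
twist(tool z) -0.0032
```

Call:
jog_arm(
  increments="0 -0.0305 -0.051 0 0; 0 -0.0305 -0.051 0 0; 0 -0.0305 -0.051 0 0; 0 -0.0305 -0.051 0 0; 0 -0.0305 -0.051 0 0; 0 -0.0305 -0.051 0 0; 0 0 0 0 0",
)

```text
t: 9.02
tcp_pos: [0.4254, 0.1678, 0.1995]
orientation: [[0.981, 0.194, -0.003], [0.194, -0.981, -0.0], [-0.003, -0.0, -1.0]]
force: [0.7, -0.2, 0.2]
finger_gap: 0.0853
finger_force: 0.0
```

Run:
```python
from h import *
where(.42,.05,.2,.194)
snap('wrist','wrist6')
print(tri(load('scene0'),(215,176),load('side0'),(375,310)))
```

```text
t 9.03 tcp [0.4254 0.1678 0.1995] yaw 0.1947 q6 [0.31 0.26 2.06 0.   0.83 1.68] gap 0.0853 shift [-0.0281  0.1145 -0.0005]
twist(tool z) 0.0007
(array([0.32018029, 0.33744257, 0.07631213]), np.float64(0.02228724297282731))
```

View pics/wrist6.png

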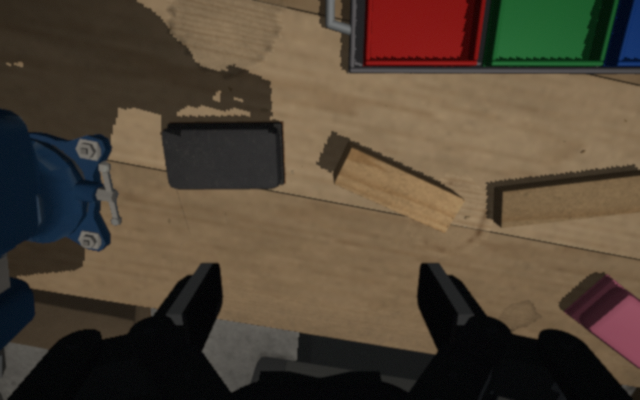

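Wrist view 6: square offcut with its top about (340–463, 150–230), centre (402,190), sloping 23° down to the right. Black block is (165–284, 124–188), level with the image. Vise is left of column 120. Flat offcut is (490–640, 170–225).

Run:
```python
from h import *
d=load('wrist6')
c=onz(d,(400,190),.038);print(c)
for p in((350,150),(463,197),(447,230),(335,182)):print(onz(d,p,.038)[:2])
for p in((165,130),(283,124),(284,187),(168,188)):print('blk',onz(d,p,.036)[:2])
print('vise',onz(d,(120,210),.03),onz(d,(35,150),.1))
where(c[0],c[1],.16,1.36)
```

```text
[0.42885565 0.09262857 0.038     ]
[0.45654458 0.14664885]
[0.43356297 0.03272909]
[0.39837342 0.03710577]
[0.42479732 0.15372745]
blk [0.44215271 0.31138942]
blk [0.4674073 0.2094956]
blk [0.41035849 0.199378  ]
blk [0.38854862 0.30586399]
vise [0.35469366 0.35299482 0.03      ] [0.42331836 0.37515788 0.1       ]
t 9.07 tcp [0.4272 0.1668 0.1997] yaw 0.194 q6 [0.31 0.26 2.05 0.   0.83 1.68] gap 0.0853 shift [-0.0126  0.0731  0.0397]
twist(tool z) -1.166
```

Call:
jog_arm(
  increments="0 -0.006 0.037 0.01 0; 0 -0.006 0.037 0.01 0; 0 0 0 0.01 -0.186; 0 0 0 0.01 -0.186; 0 0 0 0 -0.186; 0 0 0 0 -0.186; 0 0 0 0 -0.186; 0 0 0 0 -0.186",
)

```text
t: 10.07
tcp_pos: [0.4315, 0.0899, 0.1597]
orientation: [[0.256, 0.967, -0.001], [0.967, -0.256, -0.0], [-0.0, -0.0, -1.0]]
force: [0.2, -0.2, -0.2]
finger_gap: 0.0853
finger_force: 0.0
```

Call:
jog_arm(
  increments="0 0 0 0 -0.05; 0 0 0 0 0",
)

```text
t: 10.32
tcp_pos: [0.4314, 0.09, 0.1598]
orientation: [[0.214, 0.977, -0.001], [0.977, -0.214, -0.0], [-0.0, -0.0, -1.0]]
force: [0.0, 0.9, -0.9]
finger_gap: 0.0852
finger_force: 0.0
```

Run:
```python
from h import *
where(.4283,.0926,.012,1.36)
snap('wrist','wrist7')
```

```text
t 10.32 tcp [0.4314 0.09   0.1598] yaw 1.3551 q6 [ 0.14  0.29  2.13 -0.    0.71  0.35] gap 0.0852 shift [ 0.0019 -0.0035  0.1478]
twist(tool z) -0.0049
```

View pics/wrist7.png

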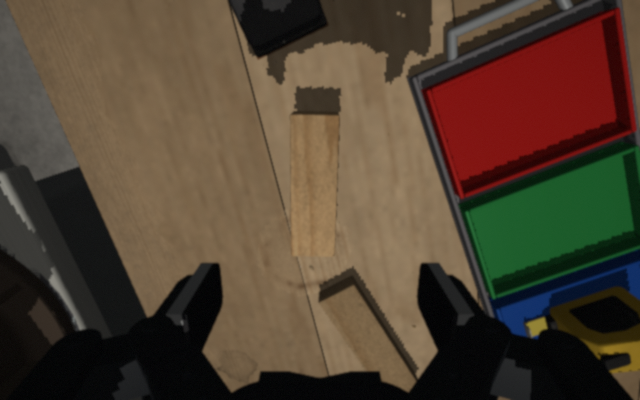

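Wrist view 7: offcut (291–339, 113–256), upright in the picture, centre about (314,185). The flat offcut starts at (320,290), clear of the grasp.

Run:
```python
from h import *
a,d=load('wrist6'),load('wrist7')
cs=[(291,113),(339,113),(335,256),(292,256)]
P=[onz(d,p,.038) for p in cs];print(np.round(P,4))
for p,q in(((335,182),(291,113)),((350,150),(339,113)),((463,197),(335,256)),((447,230),(292,256))): print(tri(a,p,d,q))
c=np.mean(P,0);where(c[0],c[1],.005)
```

```text
[[0.4241 0.1551 0.038 ]
 [0.4595 0.1473 0.038 ]
 [0.4323 0.0301 0.038 ]
 [0.396  0.0381 0.038 ]]
(array([0.42421045, 0.15432453, 0.03655055]), np.float64(0.0015390586476575277))
(array([0.45897304, 0.14855659, 0.05316366]), np.float64(6.408537766067669e-05))
(array([0.4322594 , 0.02925582, 0.03381796]), np.float64(0.0025090129901075135))
(array([0.3924341 , 0.02920118, 0.02091011]), np.float64(0.0006742731714670344))
t 10.38 tcp [0.4313 0.0902 0.1599] yaw 1.3543 q6 [ 0.14  0.29  2.13 -0.    0.72  0.35] gap 0.0852 shift [ 0.0018 -0.0037  0.1549]
```

Call:
jog_arm(
  increments="0 0.002 -0.0037 0.04 0; 0 0 0 0.05 0; 0 0 0 0.045 0; 0 0 0 0.017 0; 1 0 0 0 0; 1 0 0 0 0; 1 0 0 0 0; 1 0 0 0 0",
  newtons=40,
)

```text
t: 11.38
tcp_pos: [0.4285, 0.0937, 0.0093]
orientation: [[0.213, 0.977, 0.002], [0.977, -0.213, 0.0], [0.001, 0.002, -1.0]]
force: [-0.4, -2.1, 8.9]
finger_gap: 0.0376
finger_force: 40.9
```

Run:
```python
from h import *
where(.634,.0063,.12,.194)
```

```text
t 11.38 tcp [0.4285 0.0937 0.0093] yaw 1.3565 q6 [ 0.15  0.59  2.24 -0.    0.31  0.36] gap 0.0376 shift [-0.0416  0.2196 -0.1103]
twist(tool z) 1.1625
```

Call:
jog_arm(
  increments="1 0 0 -0.03 0; 1 0 0 -0.04 0; 1 0 0 -0.05 0; 1 -0.0104 0.055 0 0; 1 -0.0104 0.055 0 0; 1 -0.0104 0.055 0 0; 1 -0.0104 0.055 0 0; 1 0 0 0 0.166",
)

```text
t: 12.38
tcp_pos: [0.6377, 0.0045, 0.1292]
orientation: [[0.375, 0.927, 0.004], [0.927, -0.375, -0.0], [0.001, 0.004, -1.0]]
force: [0.2, -0.4, -1.1]
finger_gap: 0.0375
finger_force: 40.5
```

Call:
jog_arm(
  increments="1 0 0 0 0.166; 1 0 0 0 0.166; 1 0 0 0 0.166; 1 0 0 0 0.166; 1 0 0 0 0.166; 1 0 0 0 0.166; 1 0 0 0 0",
)

```text
t: 13.25
tcp_pos: [0.6339, 0.0062, 0.1291]
orientation: [[0.981, 0.194, 0.001], [0.194, -0.981, -0.0], [0.001, 0.0, -1.0]]
force: [-0.1, -0.5, -1.4]
finger_gap: 0.0374
finger_force: 40.6
```

Run:
```python
from h import *
where(.634,.0063,.03,.194);print(ctrl.state()['force'])
```

```text
t 13.25 tcp [0.6339 0.0062 0.1291] yaw 0.1954 q6 [-0.04  0.57  1.73 -0.    0.84  1.34] gap 0.0374 shift [-0.     -0.0001  0.0991]
twist(tool z) 0.0014
[-0.05022118 -0.46965113 -1.37862236]
```

Call:
jog_arm(
  increments="1 0 0 0.04 0; 1 0 0 0.04 0; 1 0 0 0.02 0; 1 0 0 0.007 0; 1 0 0 0.003 0; 1 0 0 0.002 0; 1 0 0 0 0",
)

```text
t: 14.12
tcp_pos: [0.6346, 0.0062, 0.0174]
orientation: [[0.981, 0.194, 0.002], [0.194, -0.981, -0.0], [0.002, 0.0, -1.0]]
force: [-0.6, 0.3, 4.5]
finger_gap: 0.0375
finger_force: 41.2
```

Call:
jog_arm(
  increments="0.4 0 0 0 0; 0.4 0 0 0 0; 0.4 0 0 0 0; 0.4 0 0 -0.03 0; 0.4 0 0 -0.05 0; 0.4 0 0 -0.055 0; 0 0 0 -0.04 0; 0 0 0 0 0",
)

```text
t: 15.12
tcp_pos: [0.6358, 0.0062, 0.1948]
orientation: [[0.981, 0.194, 0.006], [0.194, -0.981, -0.0], [0.006, 0.001, -1.0]]
force: [-0.0, 0.9, -0.7]
finger_gap: 0.0846
finger_force: 0.0
```

Run:
```python
from h import *
where(.43,.2,.19,.194)
```

```text
t 15.12 tcp [0.6358 0.0062 0.1948] yaw 0.1949 q6 [-0.04  0.49  1.67 -0.    0.97  1.34] gap 0.0846 shift [-0.1644 -0.23    0.0036]
twist(tool z) 0.0009
```

Call:
jog_arm(
  increments="0 -0.028 -0.049 0 0; 0 -0.028 -0.049 0 0; 0 -0.028 -0.049 0 0; 0 -0.028 -0.049 0 0; 0 -0.028 -0.049 0 0; 0 0 0 0 0",
)

```text
t: 15.88
tcp_pos: [0.4461, 0.2215, 0.1904]
orientation: [[0.98, 0.197, -0.002], [0.197, -0.98, -0.0], [-0.002, 0.0, -1.0]]
force: [0.3, -0.0, 0.1]
finger_gap: 0.085
finger_force: 0.0
```

Run:
```python
from h import *
where(.43,.255,.19,1.78)
snap('wrist','wrist8')
```

```text
t 15.88 tcp [0.4461 0.2215 0.1904] yaw 0.1986 q6 [0.4  0.32 1.98 0.   0.84 1.77] gap 0.085 shift [-0.0091 -0.036   0.0005]
twist(tool z) 1.5602
```

View pics/wrist8.png

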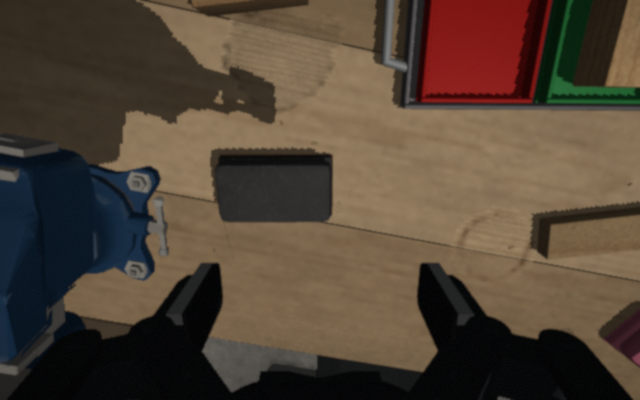

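Wrist view 8: block top (218–332, 158–221), level. Vise body edge is at u≈95, its jaw corner at (62,150), nuts at (139,182) and (138,269). The offcut is lying flat in the green tray, top right.

Run:
```python
from h import *
a,d,s=load('wrist6'),load('wrist8'),load('side0')
print('vise edge',tri(a,(35,150),d,(95,195)))
for z in(.06,.1,.15): print(z,onz(d,(95,225),z),onz(d,(62,150),z),onz(d,(40,330),z),'side top pt (345,297)',onz(s,(345,297),z))
for z in (.036,):
  P=[onz(d,p,z) for p in((218,160),(332,158),(330,221),(220,221))];print(np.round(P,4),np.mean(P,0))
for p,q in(((168,188),(220,221)),((284,187),(330,221))): print('tri',tri(a,p,d,q))
```

```text
vise edge (array([0.41605041, 0.38961232, 0.08409954]), np.float64(0.004238286696152931))
0.06 [0.37532677 0.40634622 0.06      ] [0.43688964 0.43189671 0.06      ] [0.25265962 0.45939872 0.06      ] side top pt (345,297) [0.37986671 0.29726643 0.06      ]
0.1 [0.3974077  0.38168879 0.1       ] [0.44994101 0.40349173 0.1       ] [0.29273242 0.42695996 0.1       ] side top pt (345,297) [0.37761426 0.33574626 0.1       ]
0.15 [0.42500887 0.350867   0.15      ] [0.46625522 0.3679855  0.15      ] [0.34282342 0.38641151 0.15      ] side top pt (345,297) [0.3747987  0.38384605 0.15      ]
[[0.4469 0.3139 0.036 ]
 [0.4684 0.2153 0.036 ]
 [0.4094 0.2047 0.036 ]
 [0.3892 0.306  0.036 ]] [0.42846392 0.26000707 0.036     ]
tri (array([0.38784793, 0.3066937 , 0.03361387]), np.float64(0.0004293699356594887))
tri (array([0.401168  , 0.20131336, 0.01122708]), np.float64(0.003171053106441379))
```

Call:
jog_arm(
  increments="0 -0.0095 -0.031 0 0; 0 0 0 0 -0.1754; 0 0 0 0 -0.1754; 0 0 0 0 -0.1754; 0 0 0 0 -0.1754; 0 0 0 0 -0.1754; 0 0 0 0 -0.1754; 0 0 0 0 -0.1754",
)

```text
t: 16.92
tcp_pos: [0.4345, 0.2471, 0.1907]
orientation: [[0.143, 0.99, -0.001], [0.99, -0.143, -0.0], [-0.001, -0.0, -1.0]]
force: [-0.8, -0.5, -0.4]
finger_gap: 0.0852
finger_force: 0.0
```

Call:
jog_arm(
  increments="0 0 0 0.03 -0.1754; 0 0 0 0.03 -0.1754; 0 0 0 0 0",
)

```text
t: 17.3
tcp_pos: [0.4331, 0.2467, 0.1294]
orientation: [[-0.199, 0.98, -0.004], [0.98, 0.199, -0.002], [-0.001, -0.004, -1.0]]
force: [-0.2, -0.4, 0.3]
finger_gap: 0.0858
finger_force: 0.0
```

Run:
```python
from h import *
where(.4306,.2502,.014,1.777)
snap('wrist','wrist9')
```

```text
t 17.3 tcp [0.4331 0.2467 0.1294] yaw 1.7714 q6 [ 0.46  0.41  2.04 -0.    0.7   0.26] gap 0.0858 shift [ 0.0041 -0.0013  0.1154]
twist(tool z) -0.0056
```

View pics/wrist9.png

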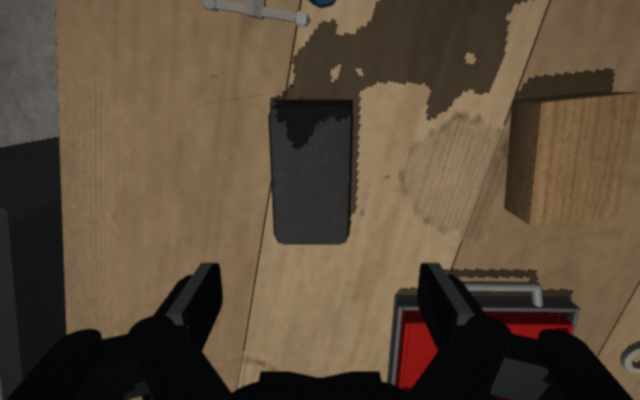

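Wrist view 9: block (271–353, 100–243), upright in the picture, mid column 312. The vise lever is at (255,10), well ahead, and the red tray is lower right.

Run:
```python
from h import *
d=load('wrist9')
P=[onz(d,p,.036) for p in((271,108),(353,108),(349,243),(274,243))];print(np.round(P,4))
print(onz(d,(312,100),0.0),onz(d,(312,100),0.036))
c=np.mean(P,0);print(c);where(c[0]+.002,c[1]-.01,.014,1.777)
```

```text
[[0.3883 0.3059 0.036 ]
 [0.4423 0.3168 0.036 ]
 [0.462  0.2192 0.036 ]
 [0.4059 0.2077 0.036 ]]
[0.41366862 0.31489916 0.        ] [0.41433124 0.3164076  0.036     ]
[0.42462628 0.26239417 0.036     ]
t 17.35 tcp [0.4338 0.2472 0.1306] yaw 1.7684 q6 [ 0.46  0.41  2.03 -0.    0.7   0.26] gap 0.0858 shift [ 0.0066 -0.0057  0.1166]
twist(tool z) -0.0086
```

Call:
jog_arm(
  increments="0 0.006 -0.0057 0.03 -0.008; 0 0 0 0.04 0; 0 0 0 0.03 0; 0 0 0 0.017 0; 0 0 0 0 0; 1 0 0 0 0; 1 0 0 0 0; 1 0 0 0 0",
  newtons=35,
)

```text
t: 18.35
tcp_pos: [0.4278, 0.2531, 0.0157]
orientation: [[-0.208, 0.978, 0.002], [0.978, 0.208, 0.001], [0.0, 0.002, -1.0]]
force: [-0.2, -2.3, 9.6]
finger_gap: 0.0587
finger_force: 35.6
```

Call:
jog_arm(
  increments="1 0 0 0 0; 1 0 0 -0.01 0",
)

```text
t: 18.6
tcp_pos: [0.4272, 0.2529, 0.0251]
orientation: [[-0.208, 0.978, 0.0], [0.978, 0.208, 0.0], [0.0, 0.0, -1.0]]
force: [-0.1, -0.4, -1.3]
finger_gap: 0.0592
finger_force: 39.2
```

Run:
```python
from h import *
where(.4246,.2624,.014)
```

```text
t 18.6 tcp [0.4272 0.2529 0.0251] yaw 1.7807 q6 [ 0.47  0.59  2.1  -0.    0.44  0.26] gap 0.0592 shift [ 0.0099 -0.0005  0.0111]
```

Call:
jog_arm(
  increments="1 0 0 -0.03 0; 1 0 0 -0.04 0; 1 0 0 -0.04 0; 1 -0.0436 0.0357 0 0; 1 -0.0436 0.0357 0 0; 1 -0.0436 0.0357 0 0; 1 -0.0436 0.0357 0 0; 1 0 0 0 0.176",
)

```text
t: 19.6
tcp_pos: [0.6064, 0.1095, 0.1355]
orientation: [[-0.029, 1.0, 0.003], [1.0, 0.029, 0.0], [-0.0, 0.003, -1.0]]
force: [-1.0, 1.0, -1.6]
finger_gap: 0.0591
finger_force: 39.2
```

Call:
jog_arm(
  increments="1 0 0 0 0.176; 1 0 0 0 0.176; 1 0 0 0 0.176; 1 0 0 0 0.176; 1 0 0 0 0.176; 1 0 0 0 0.176; 1 0 0 0 0.176; 1 0 0 0 0.176",
)

```text
t: 20.6
tcp_pos: [0.6031, 0.1121, 0.1355]
orientation: [[0.982, 0.19, 0.001], [0.19, -0.982, 0.0], [0.001, 0.0, -1.0]]
force: [-0.1, 0.0, -0.9]
finger_gap: 0.0591
finger_force: 39.2
```

Call:
jog_arm(
  increments="1 0 0 0 0",
)

```text
t: 20.72
tcp_pos: [0.6032, 0.1121, 0.1353]
orientation: [[0.98, 0.197, 0.001], [0.197, -0.98, 0.0], [0.001, 0.0, -1.0]]
force: [-0.8, -0.7, -1.4]
finger_gap: 0.0587
finger_force: 39.2
```

Run:
```python
from h import *
where(.603,.112,.03,.194);s=ctrl.state();print(s['force'],s['finger_force'])
```

```text
t 20.73 tcp [0.6032 0.1121 0.1353] yaw 0.1979 q6 [0.13 0.54 1.77 0.   0.83 1.51] gap 0.0587 shift [-3.000e-04  1.000e-04  1.053e-01]
twist(tool z) 0.0039
[-0.83495355 -0.70602222 -1.40796367] 39.20614684000611
```

Call:
jog_arm(
  increments="1 0 0 0.04 0.003; 1 0 0 0.04 0; 1 0 0 0.022 0; 1 0 0 0.004 0; 1 0 0 0.003 0; 1 0 0 0 0",
)

```text
t: 21.48
tcp_pos: [0.6037, 0.1122, 0.0263]
orientation: [[0.981, 0.194, 0.001], [0.194, -0.981, 0.0], [0.001, 0.0, -1.0]]
force: [0.3, 0.1, -0.4]
finger_gap: 0.059
finger_force: 39.2
```

Call:
jog_arm(
  increments="1 0 0 0.002 0; 1 0 0 0.001 0; 1 0 0 0 0",
)

```text
t: 21.85
tcp_pos: [0.6037, 0.1122, 0.0237]
orientation: [[0.981, 0.194, 0.001], [0.194, -0.981, 0.0], [0.001, 0.0, -1.0]]
force: [-4.6, -0.6, 17.6]
finger_gap: 0.0585
finger_force: 41.0
```

Call:
jog_arm(
  increments="0.1 0 0 -0.001 0; 0.1 0 0 0 0; 0.1 0 0 0 0; 0.1 0 0 -0.03 0; 0 0 0 -0.05 0; 0 0 0 -0.06 0; 0 -0.05 0 -0.02 0; 0 -0.05 0 0 0",
)

```text
t: 22.85
tcp_pos: [0.5049, 0.0927, 0.1849]
orientation: [[0.981, 0.193, 0.003], [0.193, -0.981, 0.0], [0.003, 0.0, -1.0]]
force: [-0.6, -0.5, -1.3]
finger_gap: 0.0853
finger_force: 0.0
```

Run:
```python
from h import *
snap('wrist','wrist10');snap('side','side10')
a=cv2.imread('pics/wrist10.png');b=cv2.imread('pics/side10.png')[120:320,180:420]
cv2.imwrite('pics/fin.png',np.vstack([cv2.resize(a[:260],(640,260)),cv2.resize(b,(396,330))[:, :396] if 0 else cv2.copyMakeBorder(cv2.resize(b,(408,340)),0,0,0,232,cv2.BORDER_CONSTANT)]))
print(ctrl.state()['t'],ctrl.state()['finger_gap'])
```

```text
22.95 0.08525608220728406
```

View pics/fin.png

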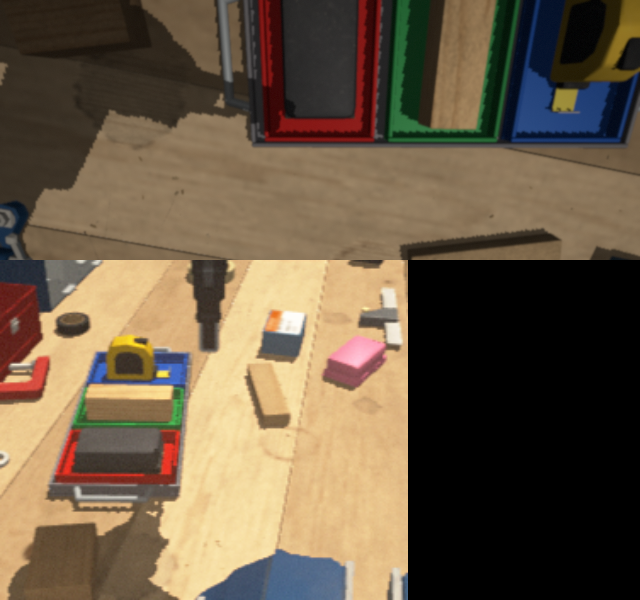

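The final picture shows the black block flat in red (320,60), the square offcut flat in green (460,65) and the tape upright in blue (600,50). All are clear of the walls, and the other items have not moved. Handing in.

```bash
python3 -c "
from bench import ctrl
print(ctrl.hand_in())"
```

```text
the job is handed in; nothing more can be done
None
```

The caddy is packed and handed in at about 23 s: the tape measure is upright in the blue tray, the square offcut flat in the green and the black sanding block flat in the red; the last pictures show nothing else moved.

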